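# Nest the clip cups and open the twist-lock canister

## Robot

A 6-joint arm with a two-finger parallel gripper is mounted at the origin on a cart in front of the work surface, level with it; the furniture and walls round the work are solid. World frame = base frame: x ahead of the robot, y to its left, z up, the work surface at z = 0. Lengths are in m, angles in rad, forces in N, time in s.
With the tool pointing down it reaches from about 0.35 to 0.975 m from the base axis. Payload 7.1 kg.
Tool frame: the origin (TCP) lies midway between the tips of the shut fingers; the grasp point (between the pads) lies 19 mm behind it; z points along the fingers, x is the direction in which the jaws open and shut, and the axes are right-handed (so a half turn about z gives the same grasp; the last joint's range is limited). The gripper opens to 88 mm and grips with 3 to 60 N. Pads are 20 mm wide; open, the fingers measure 115 mm over their backs; the gripper's body (75 mm by 178 mm) begins 61 mm behind the grasp point.
Start: joints at [-1.185, 0.423, 1.63, -0, 1.089, -0.019], TCP at [0.246, -0.574, 0.192] pointing down, gripper open.
Joint ranges: [-3, 3], [-0.9, 2.11], [0.09, 2.58], [-1.31, 4.45], [0.11, 2.69], [-2.54, 2.54]. Speed limits (rad/s): [2.39, 2.39, 3.01, 3.14, 3.14, 3.14].

## Interface

Orientations are given as a unit quaternion [w, x, y, z].
In Python, from station import move_pose, movel, movej, command_gripper, wait, inverse_kinematics, read_camera, camera_info, MotionError, job_done, get_time, get_joint_pos, get_qvel, get_effort, get_tcp_pos, get_ee_rot, get_ft_force, get_ft_torque, get_grip_width gives the robot as it stands. Calls block until the motion is done:
- move_pose(position, orientation): joint-space move of the TCP to a pose.
- movel(position, frame=None, v=0.15, until_force=None): straight line of the TCP; frame=None keeps the orientation; v is the mean speed in m/s. With until_force (N) it stops when the force on the tool has changed by that much, and returns True; else False.
- movej(angles): joint-space move.
- command_gripper(opening): opening from 0.0 (shut) to 1.0 (fully open); the grip force is fixed at half the most; returns when the fingers have stopped.
- wait(seconds).
- inverse_kinematics(position, orientation): joint angles nearest the present ones, or None.
- read_camera(name): name is "scene" or "top" or "wrist"; returns the picture (420x560x3 uint8, red, green, blue); there is no depth.
- camera_info(name): a dict with "intrinsics" (3x3 intrinsics, pixels), "dist" ([k1, k2, p1, p2, k3] as OpenCV has them; the pictures are not rectified), "T" (4x4, takes a point from camera to world coordinates); the wrist camera has in their place "tool_from_camera" (4x4, takes a point from camera to tool coordinates, whose origin is the TCP and whose axes are the tool frame's). Camera axes: x right, y up, looking along -z (the intrinsics and any distortion apply to the point x, -y, -z); pixel columns grow to the right and rows downward; lengths in m; the calibration is good to about 2 mm. A picture is of the moment at which its call begins: read the wrist's pose just before it. camera_info takes no time and is no camera call.
A pose or a line that the arm cannot do raises MotionError and nothing moves.
- job_done(): hands the job in, once; it reports no verdict.
Readings, each from a call of its own:
- get_time(): time.
- get_joint_pos(): joint angles.
- get_qvel(): joint speeds.
- get_effort(): joint torques, N m.
- get_tcp_pos(): TCP position.
- get_ee_rot(): TCP orientation.
- get_ft_force(): force on the tool from outside, world axes, zero at the start.
- get_ft_torque(): the same for the moment, N m.
- get_grip_width(): opening from 0.0 (shut) to 1.0 (fully open).
Only numpy, scipy, OpenCV 4.12 (cv2) and the standard library are available. Lean on these libraries where they do the work, as an engineer would, in place of code of your own. Each camera call takes 0.05 s, during which the arm holds its last target.

## Task

I want to refill paper clips: first nest the empty teal cup upright into the grey one, where it stands, and let go, so that a single stack stands ready. Then open the clip canister: its orange cap comes off with a twist, but nothing shows whether it is left- or right-handed, so try it one way and, if it stops, the other, without forcing it (the canister itself must not be wrenched round in its stand). Finish while holding the cap level in the gripper, lifted off and at least 5 cm above where it sat, and leave the clip tin and eraser where they are.

Things in the scene. Friction and masses are not known exactly. Their poses are not given: they have to be found in the camera images.
- cup_teal_mid (a point): Centre, half-way up, of the loose teal-green stacking cup, 66 mm tall, 70 g, upright on the desk (z up its axis). Its foot tapers from 36 mm diameter at the bottom to 42 mm at 26 mm height; a sloped shoulder (26 to 29 mm) leads to a straight collar of 52 mm diameter up to the rim. Wall 2.8 mm: the mouth is 46 mm wide and takes the other cup's foot.
- cup_grey_mid (a point): Centre, half-way up, of the loose grey stacking cup, same shape and size as the teal one, upright on the desk. Nested, the teal cup's shoulder rests on the grey rim, the teal centre is about 39 mm above the grey centre, and only the teal cup's collar stands out. The two cups' places are swapped at random.
- cap_mid (a point): Centre, half-way up, of the loose orange ribbed cap: round, 46 mm diameter, 42 mm tall, 40 g, axis z; seated, top 122 mm, lower edge 80 mm above the desk. Hidden catches hold it down (2 mm play). Turned 50 to 55 degrees from its start in the loosening direction (up to 80 is fine) it lifts straight off freely. The other way it meets a hard stop 4 to 42 degrees from its start and stays caught.
- canister (a joint): Turn of the canister in its stand, rad, 0 at the start, positive anticlockwise from above. Stiff: it slips only at about 1.2 N m, when the cap is forced against a stop (more than 0.2 rad counts as wrenched). With a light grip (about 15 N) the fingers slip on the cap first. Turning the cap takes almost no torque up to a stop.
- stand: Fixed round dark steel stand, 96 mm diameter, 16 mm high; origin at the centre of its underside. The blue canister in it, coaxial, is 66 mm wide up to 62 mm above the desk, then slopes in to the neck at 74 mm under the cap. Which way the cap loosens differs from start to start and cannot be seen (now and then both ways do); a stop that way never comes before it is free.
- clip_tin: Round tin with a wooden-looking lid, 57 mm diameter, 20 mm high, loose behind the canister; leave alone. Origin under its centre.
- eraser: Blue and white eraser, 19x40x13 mm, loose behind the canister; leave alone. Origin under its centre.
Things that resemble listed ones, but are neither listed nor needed, are in the scene too. What is meant by the part that bears cap_mid is not yellow, and is the smaller of those in its own colour.

How it is judged:
On the way, in this order (a step that is already met when the one before it is completed fails the run):
1. the teal cup sits nested and upright in the grey cup on the desk, let go (horizontal distance between cup_teal_mid and cup_grey_mid below 0.006 m and z of cup_teal_mid in the frame of cup_grey_mid between 0.02 and 0.046 m and angle between each of cup_teal_mid, cup_grey_mid's own z axis and vertical below 0.12 rad and height (world z) of cup_grey_mid between 0.026 and 0.04 m and contact force between the fingers and cup_teal below 0.1 N and linear speed of cup_teal below 0.02 m/s), for 0.3 s.
2. the cap is off the canister and held by the fingers at least 4.5 cm above its seat (z of cap_mid in the frame of stand above 0.146 m and contact force between the fingers and cap above 1 N and contact force between cap and stand below 0.1 N), for 0.2 s.
At the end, for the whole second after the job is handed in: The fingers hold the cap still and level (within 20 degrees), at least 45 mm above where it sat and touching nothing of the canister; the teal cup is seated in the grey one (axes within 6 mm, both upright within 7 degrees, centre 20 to 46 mm higher), and the grey cup stands on the desk (all of step 2 and horizontal distance between cup_teal_mid and cup_grey_mid below 0.006 m and z of cup_teal_mid in the frame of cup_grey_mid between 0.02 and 0.046 m and angle between each of cup_teal_mid, cup_grey_mid's own z axis and vertical below 0.12 rad and height (world z) of cup_grey_mid between 0.026 and 0.04 m and angle between cap_mid's own z axis and vertical below 0.35 rad and linear speed of cap below 0.03 m/s); the arm keeps its last pose, push and grip.
It fails at once if the canister is wrenched round in its stand by more than 0.2 rad (value of joint canister above 0.2 rad or value of joint canister below -0.2 rad).
It fails at once if the clip tin or eraser is moved more than 3 cm (distance of any of clip_tin, eraser from where it was at the start of the episode above 0.03 m).
It fails at once if the grey cup is moved more than 5 cm from where it stood (distance of cup_grey_mid from where it was at the start of the episode above 0.05 m).
It also fails if it takes over 58 s, if anything falls off the work surface, if the arm or the gripper's body presses on something with over 40 N, if the wrist force passes 120 N, or if a joint passes its speed limit or range.

## Working session

There is one attempt and no reset: what is moved stays moved. The work goes in short steps, each a Python script; the robot and the scene stay as the last script left them, time stands still between calls to the robot, and variables do not carry over. Pictures are saved under pics/ and viewed, and the job is handed in when it is done.

```bash
ls; mkdir -p pics; python3 - <<'E'
from station import *
import cv2,numpy as np
for n in ["scene","top","wrist"]:
    im=read_camera(n); cv2.imwrite(f"pics/{n}0.png",im[:,:,::-1])
    i=camera_info(n); print(n,{k:np.round(v,4).tolist() for k,v in i.items() if k!='name'})
print(get_time(),get_grip_width(),get_ee_rot())
E
```

```text
pics
scene {'intrinsics': [[541.2527, 0.0, 276.3467], [0.0, 541.2527, 216.4564], [0.0, 0.0, 1.0]], 'dist': [-0.0852, 0.0, 0.0, 0.0, 0.0], 'T': [[-0.8707, 0.36, -0.335, 0.2895], [-0.4917, -0.6302, 0.6009, 0.2496], [0.0052, 0.6879, 0.7258, 0.7247], [0.0, 0.0, 0.0, 1.0]]}
top {'intrinsics': [[429.5112, 0.0, 281.8473], [0.0, 429.5112, 208.9201], [0.0, 0.0, 1.0]], 'dist': [-0.0255, 0.0, 0.0, 0.0, 0.0], 'T': [[-0.0217, 0.9968, -0.0774, 0.4876], [-0.9997, -0.021, 0.0107, -0.2714], [0.009, 0.0776, 0.9969, 0.9281], [0.0, 0.0, 0.0, 1.0]]}
wrist {'intrinsics': [[310.6985, 0.0, 281.996], [0.0, 310.6985, 211.661], [0.0, 0.0, 1.0]], 'dist': [-0.0466, 0.0, 0.0, 0.0, 0.0], 'tool_from_camera': [[1.0, -0.0001, 0.0008, -0.0011], [0.0002, -0.9689, -0.2476, -0.0672], [0.0008, 0.2476, -0.9689, -0.1919], [0.0, 0.0, 0.0, 1.0]]}
0.15 1.0007850393182705 [-3.20932942e-04  8.34807696e-01 -5.50541368e-01 -4.58399598e-04]
```

View pics/scene0.png

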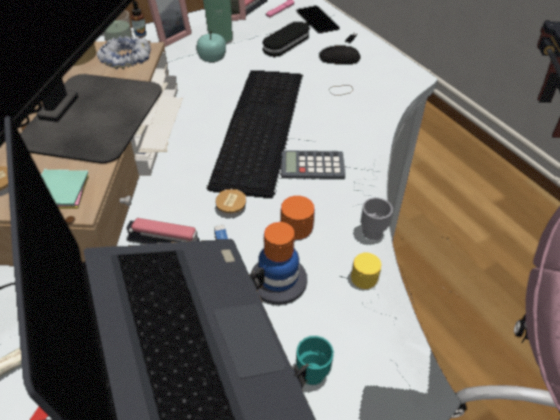

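View pics/top0.png

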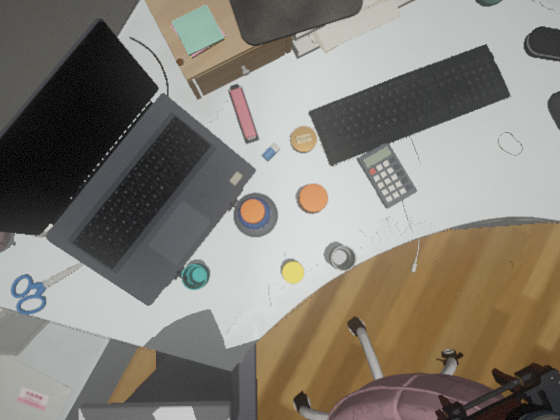

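View pics/wrist0.png

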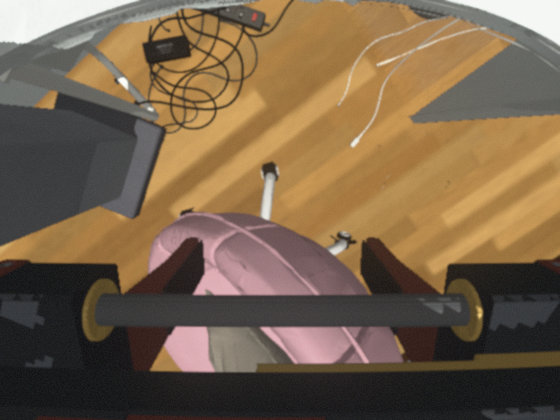

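Top view: teal cup at (195,276), grey (340,256), canister with the orange cap (253,211), a bigger orange decoy (313,198) and a yellow decoy (293,271). The laptop is close to the teal cup and canister, so I'll zoom in and measure.

```bash
cat > h.py <<'E'
from station import *
import cv2,numpy as np
def und(n,px,K=None):
    i=camera_info(n);p=cv2.undistortPoints(np.array(px,float).reshape(-1,1,2),np.array(i['intrinsics']),np.array(i['dist'])).reshape(-1,2)
    return np.c_[p[:,0],-p[:,1],-np.ones(len(p))]
def T(n,tp=None,q=None):
    i=camera_info(n)
    if 'T' in i: return np.array(i['T'])
    from scipy.spatial.transform import Rotation as R
    M=np.eye(4);M[:3,:3]=R.from_quat([q[1],q[2],q[3],q[0]]).as_matrix();M[:3,3]=tp
    return M@np.array(i['tool_from_camera'])
def onplane(n,px,z,tp=None,q=None):
    M=T(n,tp,q);d=und(n,px)@M[:3,:3].T;o=M[:3,3]
    return o+d*((z-o[2])/d[:,2])[:,None]
def blobs(im,lo,hi,amin=80):
    hsv=cv2.cvtColor(im,cv2.COLOR_RGB2HSV);m=cv2.inRange(hsv,np.array(lo),np.array(hi))
    c,_=cv2.findContours(m,cv2.RETR_EXTERNAL,cv2.CHAIN_APPROX_NONE)
    return [x for x in c if cv2.contourArea(x)>amin]
def circ(pts):
    A=np.c_[2*pts[:,:2],np.ones(len(pts))];b=(pts[:,:2]**2).sum(1);s=np.linalg.lstsq(A,b,rcond=None)[0]
    return s[:2],np.sqrt(s[2]+s[:2]@s[:2])
E
python3 - <<'E'
from h import *
im=cv2.imread("pics/top0.png")[:,:,::-1].copy()
for nm,lo,hi,z in [("orange",(3,150,90),(16,255,255),.122),("orange042",(3,150,90),(16,255,255),.042),("teal",(78,100,40),(95,255,255),.066),("yellow",(22,150,90),(35,255,255),.04)]:
    for c in blobs(im,lo,hi):
        h=cv2.convexHull(c).reshape(-1,2)
        if h[:,0].min()<150 or h[:,1].min()<150: continue
        p=onplane("top",h,z); print(nm,cv2.boundingRect(c),np.round(circ(p)[0],4),round(circ(p)[1],4),np.ptp(p,axis=0)[:2].round(4))
cv2.imwrite("pics/z1.png",cv2.resize(im[170:310,160:370,::-1],None,fx=3.8,fy=3.8,interpolation=cv2.INTER_CUBIC)[:,:800])
s=cv2.imread("pics/scene0.png")[190:400,210:410];cv2.imwrite("pics/z2.png",cv2.resize(s,None,fx=2.8,fy=2.8,interpolation=cv2.INTER_CUBIC))
E
```

```text
teal (181, 264, 26, 20) [ 0.4281 -0.103 ] 0.0217 [0.0375 0.0497]
```

View pics/z1.png

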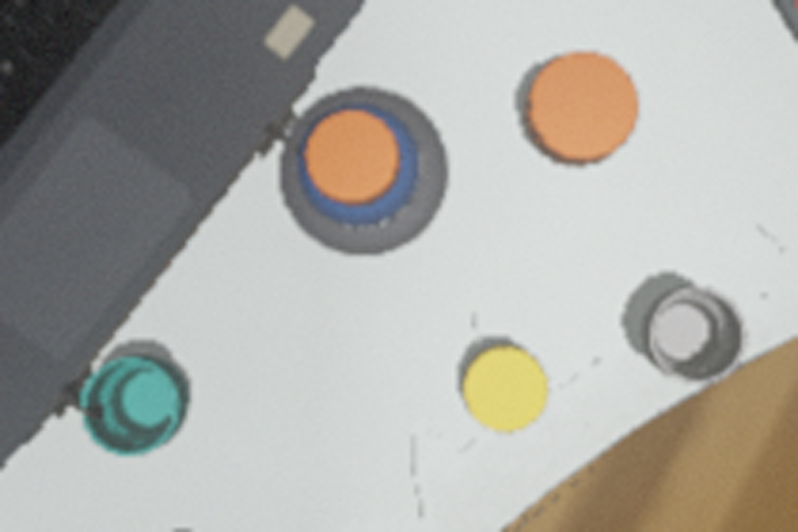

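View pics/z2.png

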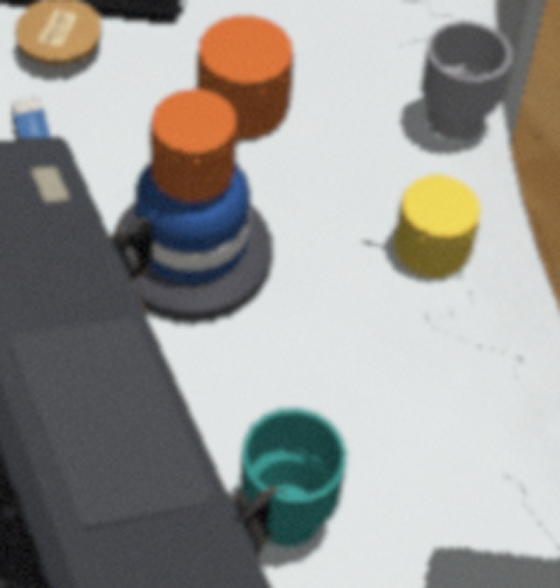

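The zooms confirm the layout. Small dark stubs stick out of the laptop edge near the teal cup (on its left side in the top view) and by the stand. Now I'll fit the rims.

```bash
python3 - <<'E'
from h import *
im=cv2.imread("pics/top0.png")[:,:,::-1].copy()
for p in [(253,211),(313,198),(195,276),(190,284),(340,256),(350,262),(240,200),(293,271)]: 
    print(p,cv2.cvtColor(im[p[1]:p[1]+1,p[0]:p[0]+1],cv2.COLOR_RGB2HSV)[0,0])
for nm,lo,hi,z in [("orange",(5,80,90),(20,255,255),.122),("orange",(5,80,90),(20,255,255),.05),("teal",(78,90,20),(95,255,255),.066),("yellow",(22,80,90),(35,255,255),.04)]:
    for c in blobs(im,lo,hi):
        h=cv2.convexHull(c).reshape(-1,2); b=cv2.boundingRect(c)
        if not(150<b[0]<380 and 170<b[1]<300 and b[3]<50): continue
        p=onplane("top",h,z); print(nm,b,np.round(circ(p)[0],4),round(circ(p)[1],4),np.ptp(p,axis=0)[:2].round(4))
v=im.copy()
# grey rim guess and predicted rings
def proj(n,P):
    M=np.linalg.inv(T(n));c=(np.asarray(P)@M[:3,:3].T+M[:3,3])*[1,-1,-1];i=camera_info(n)
    return cv2.projectPoints(c,np.zeros(3),np.zeros(3),np.array(i['intrinsics']),np.array(i['dist']))[0].reshape(-1,2)
g=onplane("top",[[160+693/3.8,170+334/3.8]],.066)[0];print("grey",g)
t=onplane("top",[[160+135/3.8,170+403/3.8]],.066)[0];print("teal",t)
E
```

```text
(253, 211) [ 13 133 213]
(313, 198) [ 14 122 217]
(195, 276) [ 88 108 177]
(190, 284) [ 86  75 102]
(340, 256) [ 60   1 195]
(350, 262) [ 50   7 104]
(240, 200) [120   7 108]
(293, 271) [ 27 114 225]
orange (240, 199, 25, 25) [ 0.5479 -0.2243] 0.0229 [0.0455 0.0452]
orange (299, 184, 29, 29) [ 0.5703 -0.3386] 0.0271 [0.0532 0.0532]
orange (240, 199, 25, 25) [ 0.5533 -0.22  ] 0.0249 [0.0495 0.0493]
orange (299, 184, 29, 29) [ 0.5777 -0.3446] 0.0295 [0.058 0.058]
teal (181, 264, 26, 25) [ 0.4247 -0.1035] 0.0244 [0.0476 0.0498]
yellow (282, 261, 22, 22) [ 0.4271 -0.2999] 0.0222 [0.0431 0.0433]
grey [ 0.45383059 -0.39950877  0.066     ]
teal [ 0.4243183  -0.10608588  0.066     ]
```

```bash
cat >> h.py <<'E'
def Q(a): # tool down, tool x at world yaw a
    return np.array([0,np.cos(a/2),np.sin(a/2),0])
def snap(nm,cam="wrist"):
    tp,q=np.array(get_tcp_pos()),np.array(get_ee_rot());im=read_camera(cam)
    cv2.imwrite(f"pics/{nm}.png",im[:,:,::-1]);np.save(f"pics/{nm}.npy",np.r_[tp,q]);return tp,q,im
E
python3 - <<'E'
from h import *
t=get_time();move_pose([.4245,-.105,.20],Q(-.657));print(get_time()-t)
tp,q,im=snap("w1");print(tp,q,get_joint_pos())
E
```

```text
1.8250000000000002
[ 0.42479046 -0.10563108  0.20009448] [ 4.38759888e-05  9.46382913e-01 -3.23046968e-01  1.91575793e-04] [-2.71033933e-01  1.31878827e-01  2.01806495e+00 -1.33606396e-04
  9.91465308e-01  3.87203115e-01]
```

View pics/w1.png

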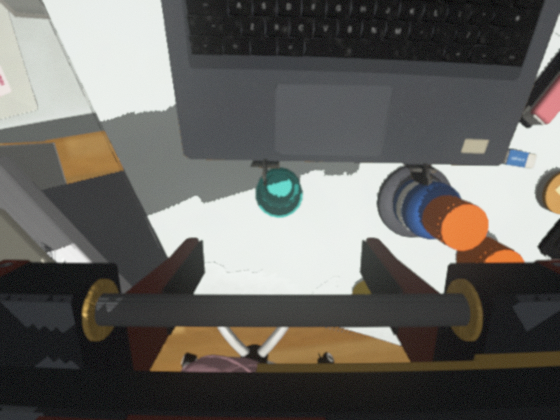

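The wrist view shows the teal cup rim at about (279,192), centred between the jaws. The dark stub at (265,163) is outside the jaw sweep. Next I'll fit the rim.

```bash
python3 - <<'E'
from h import *
im=cv2.imread("pics/w1.png")[:,:,::-1].copy();d=np.load("pics/w1.npy")
for c in blobs(im,(75,110,15),(98,255,255)):
    b=cv2.boundingRect(c);h=cv2.convexHull(c).reshape(-1,2)
    p=onplane("wrist",h,.066,d[:3],d[3:]);print(b,circ(p),np.ptp(p,axis=0))
i2=cv2.imread("pics/top0.png")[:,:,::-1].copy()
for c in blobs(i2,(75,50,15),(98,255,255)):
    b=cv2.boundingRect(c)
    if b[1]>240: p=onplane("top",cv2.convexHull(c).reshape(-1,2),.066);print("top",b,circ(p))
z=cv2.resize(im[130:250,220:360,::-1],None,fx=5,fy=5,interpolation=cv2.INTER_CUBIC);cv2.imwrite("pics/z3.png",z)
E
```

```text
(266, 170, 34, 32) (array([ 0.43218489, -0.09423035]), np.float64(0.017556284719756992)) [0.03244429 0.03955089 0.        ]
top (181, 264, 28, 26) (array([ 0.42452838, -0.10365632]), np.float64(0.02651740533693927))
```

View pics/z3.png

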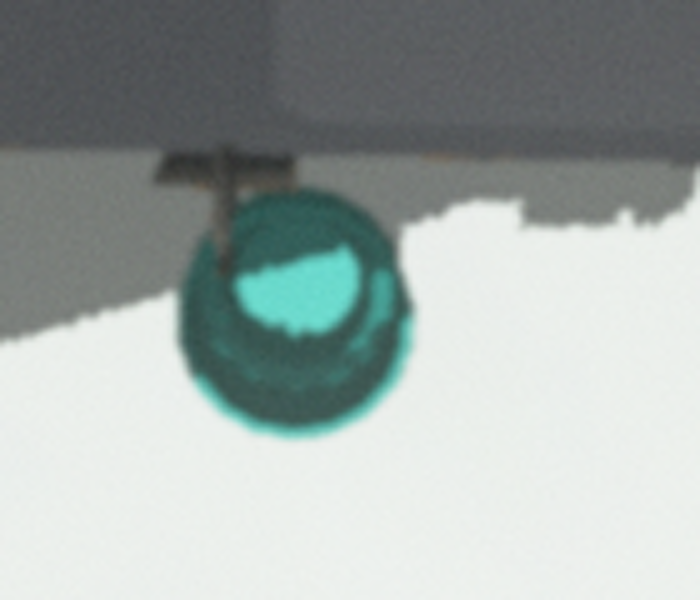

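A thin dark post stands beside the teal cup, and its tip overlaps the rim in this view. I'll locate it in 3D.

```bash
python3 - <<'E'
from h import *
a=cv2.imread("pics/top0.png")[245:305,160:240];b=cv2.imread("pics/scene0.png")[325:395,270:350]
a=cv2.resize(a,(400,300),interpolation=cv2.INTER_CUBIC);b=cv2.resize(b,(400,350),interpolation=cv2.INTER_CUBIC)
c=np.zeros((350,800,3),np.uint8);c[:300,:400]=a;c[:,400:]=b;cv2.imwrite("pics/z4.png",c)
E
```

```text
(no output)
```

View pics/z4.png

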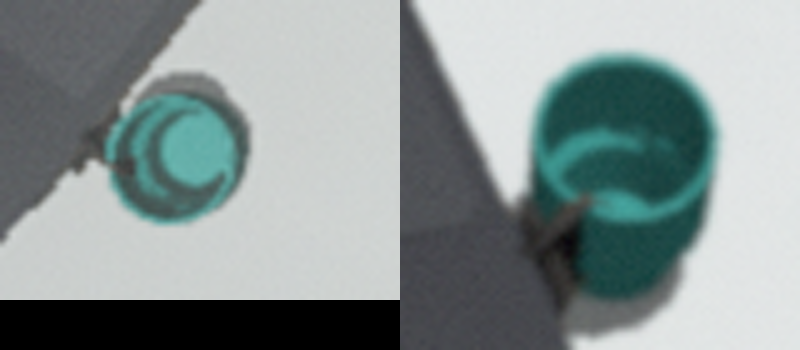

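```bash
cat >> h.py <<'E'
def tri(obs):
    A=np.zeros((3,3));b=np.zeros(3);L=[]
    for o in obs:
        M=T(o[0],*o[2:]);d=M[:3,:3]@und(o[0],[o[1]])[0];d/=np.linalg.norm(d);P=np.eye(3)-np.outer(d,d);A+=P;b+=P@M[:3,3];L.append((P,M[:3,3]))
    x=np.linalg.solve(A,b);return x,[np.linalg.norm(P@(x-o)) for P,o in L]
E
python3 - <<'E'
from h import *
d=np.load("pics/w1.npy")
print(tri([("top",(186.4,279.4)),("scene",(307.6,365)),("wrist",(265,184),d[:3],d[3:])]))
# base of stub at laptop edge
print(tri([("top",(178,275)),("wrist",(264,163),d[:3],d[3:])]))
# rim circle from wrist zoom: full disc centre/edge
h=np.array([[180,310],[297,438],[412,330],[295,188],[205,395],[385,400],[390,235]])/5+[220,130]
print(circ(onplane("wrist",h,.066,d[:3],d[3:])))
E
```

```text
(array([ 0.41970219, -0.08363424,  0.05776878]), [np.float64(0.003364283852184566), np.float64(0.004822180484747648), np.float64(0.00236466868707639)])
(array([ 0.42691101, -0.06502767,  0.03820424]), [np.float64(0.0017543348595050112), np.float64(0.0017543348595050452)])
(array([ 0.42459206, -0.09925335]), np.float64(0.026179196869901934))
```

The tip triangulates to roughly (0.42,-0.084,0.06), which is over or at the rim. The residuals are poor, so I'll look closer from two other sides before committing.

```bash
python3 - <<'E'
from h import *
c=np.array([.4245,-.1015])
ims=[]
for k,a in enumerate([0.91,-2.23+0.3]):
    y=np.array([np.sin(a),-np.cos(a)])
    p=c-y*0.0+y*0.03
    try: move_pose([p[0],p[1],.12],Q(a))
    except MotionError as e: print(e); continue
    tp,q,im=snap(f"w2{k}");ims.append(im);print(tp)
print(get_time())
z=[cv2.resize(i[40:240,130:430],(400,267),interpolation=cv2.INTER_CUBIC) for i in ims]
cv2.imwrite("pics/z5.png",np.hstack(z)[:,:,::-1])
E
```

```text
[ 0.44829552 -0.12011953  0.12009916]
[ 0.39649487 -0.09096723  0.12004566]
5.9667
```

View pics/z5.png

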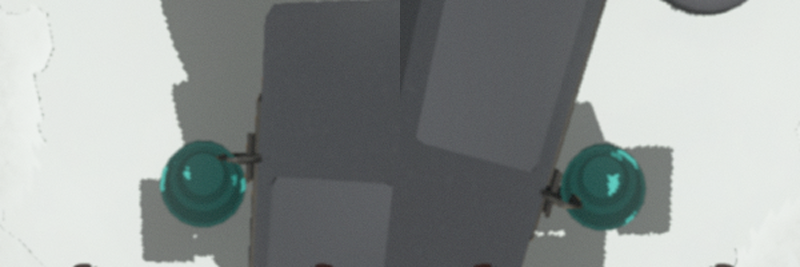

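```bash
python3 - <<'E'
from h import *
a=cv2.imread("pics/w20.png")[130:230,240:340];b=cv2.imread("pics/w21.png")[130:230,230:330]
cv2.imwrite("pics/z6.png",np.hstack([cv2.resize(x,(400,400),interpolation=cv2.INTER_CUBIC) for x in (a,b)]))
E
```

```text
(no output)
```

View pics/z6.png

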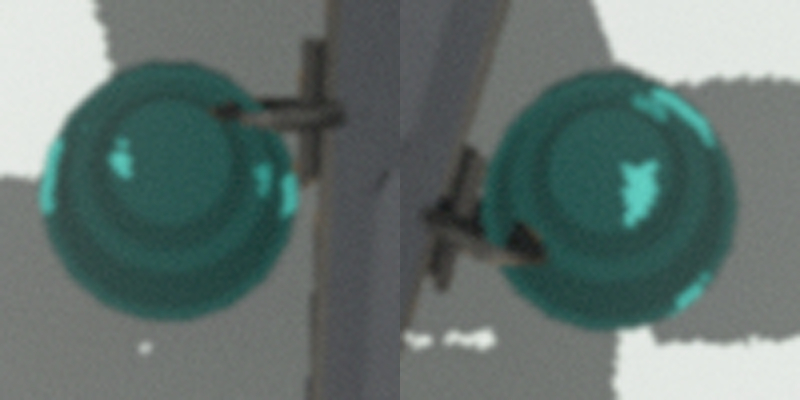

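```bash
python3 - <<'E'
from h import *
d0,d1,d2=[np.load(f"pics/{n}.npy") for n in ("w20","w21","w1")]
W=lambda px,d:("wrist",px,d[:3],d[3:])
o=[W((293.8,158.3),d0),W((265,193.8),d1)]
print(tri(o)); print(tri(o+[("top",(186.4,279.4)),("scene",(307.6,365)),W((265,184),d2)]))
print("root",tri([W((240+325/4,130+115/4),d0),W((230+35/4,130+215/4),d1)]))
print("foot",tri([W((240+312/4,130+110/4),d0),W((230+55/4,130+220/4),d1)]))
for px,d in (((282.2,178),d0),((282.6,179.8),d1)): print(onplane("wrist",[px],.066,d[:3],d[3:]))
E
```

```text
(array([ 0.41755378, -0.08408592,  0.0616668 ]), [np.float64(0.0010290447843956257), np.float64(0.001029044784395594)])
(array([ 0.41868734, -0.08401565,  0.05869992]), [np.float64(0.0017167287220291728), np.float64(0.001601375363797937), np.float64(0.0025752388499555184), np.float64(0.005907351891452905), np.float64(0.0017822067532723405)])
root (array([ 0.43217463, -0.06647828,  0.05677652]), [np.float64(0.001351258146929459), np.float64(0.001351258146929478)])
foot (array([ 0.4297631 , -0.06856781,  0.05313919]), [np.float64(0.0004789663535865985), np.float64(0.000478966353586553)])
[[ 0.42333374 -0.10162119  0.066     ]]
[[ 0.42440486 -0.10096138  0.066     ]]
```

The post's tip really does overhang the teal rim, and a matching one stands by the canister, so they look like laptop-stand hooks. I'll grip the teal cup along the laptop edge, slide it clear under force watch, and only then lift.

```bash
python3 - <<'E'
from h import *
a=-.657;c=np.array([.424,-.1013])
move_pose([*c,.12],Q(a))
print("desc",movel([*c,.036],v=.08,until_force=6),get_tcp_pos(),get_ft_force())
command_gripper(0.3);print(get_grip_width(),get_ft_force())
e=c+0.035*np.array([-.61,-.79])
print("slide",movel([*e,.036],v=.04,until_force=5),get_tcp_pos(),get_ft_force(),get_grip_width(),get_time())
snap("w3");snap("s3","scene")
x=[cv2.resize(cv2.imread(f"pics/{n}.png"),(400,300)) for n in("w3","s3")];cv2.imwrite("pics/z7.png",np.hstack(x))
E
```

```text
desc False [ 0.42436032 -0.10138669  0.03636121] [ 0.18336612  0.62326991 -0.78980116]
0.29984562835138995 [ 0.58964158 -0.02725703 -0.18397252]
slide False [ 0.4027753  -0.12893427  0.03601578] [ 0.12476088 -0.322497    0.69714089] 0.30044552624501875 10.4083
```

View pics/z7.png

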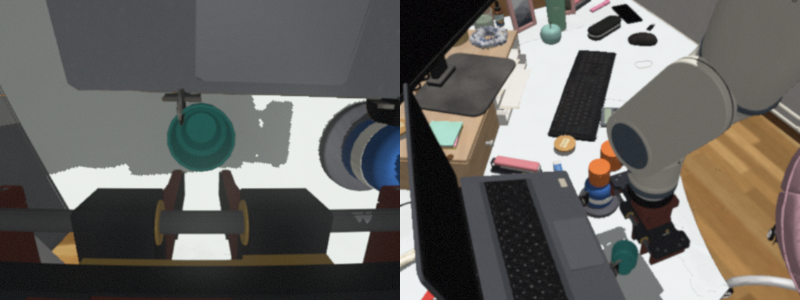

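The gripper closed to 26 mm without the cup in it. The wrist view shows the cup ahead of the fingers, still by the hook. I'll re-measure.

```bash
python3 - <<'E'
from h import *
i=camera_info("wrist");M=np.linalg.inv(np.array(i['tool_from_camera']))
for p in ([0,0,0],[0,0,-.019],[0,0,.035],[.0132,0,0],[-.0132,0,0]):
    c=(M[:3,:3]@np.array(p)+M[:3,3])*[1,-1,-1];print(p,cv2.projectPoints(c.reshape(1,3),np.zeros(3),np.zeros(3),np.array(i['intrinsics']),np.array(i['dist']))[0].ravel())
tp,q=np.array(get_tcp_pos()),np.array(get_ee_rot())
im=cv2.imread("pics/w3.png")
cv2.imwrite("pics/z8.png",cv2.resize(im[100:380,150:450],None,fx=2,fy=2))
E
```

```text
[0, 0, 0] [283.71585098 239.55026977]
[0, 0, -0.019] [283.84387547 250.2350666 ]
[0, 0, 0.035] [283.53171939 224.20520906]
[0.0132, 0, 0] [303.93843875 239.55001219]
[-0.0132, 0, 0] [263.49475416 239.53950252]
```

View pics/z8.png

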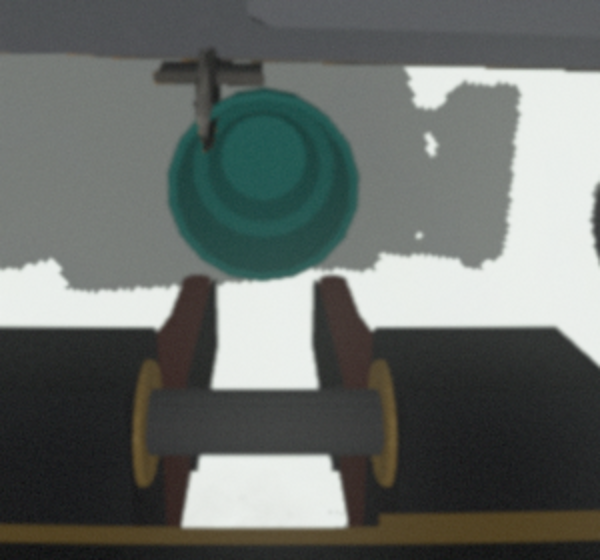

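```bash
python3 - <<'E'
from h import *
d=np.load("pics/w3.npy")
print(onplane("wrist",[(281.5,192)],.066,d[:3],d[3:]), circ(onplane("wrist",np.array([[168,184],[358,184],[263,89],[263,279]])/2+[150,100],.066,d[:3],d[3:])))
s=cv2.imread("pics/s3.png")[320:400,280:370];cv2.imwrite("pics/z9.png",cv2.resize(s,None,fx=6,fy=6,interpolation=cv2.INTER_CUBIC))
print(get_grip_width(),get_ft_force())
E
```

```text
[[ 0.42441425 -0.09868444  0.066     ]] (array([ 0.42382537, -0.09943869]), np.float64(0.02540390883550942))
0.3027051456292909 [-0.15160116  0.27513265  0.02937093]
```

View pics/z9.png

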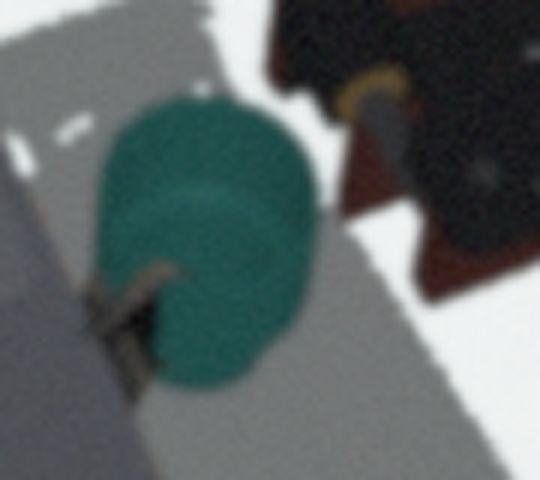

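```bash
python3 - <<'E'
from h import *
print(get_time(),get_tcp_pos(),get_ft_force())
tp,q,im=snap("t4","top")
z=cv2.imread("pics/top0.png")
cv2.imwrite("pics/z10.png",np.hstack([cv2.resize(x[230:310,150:250],(400,320),interpolation=cv2.INTER_CUBIC) for x in (z,im[:,:,::-1])]))
E
```

```text
10.5083 [ 0.40279264 -0.12882793  0.03600069] [-0.15160116  0.27513265  0.02937093]
```

View pics/z10.png

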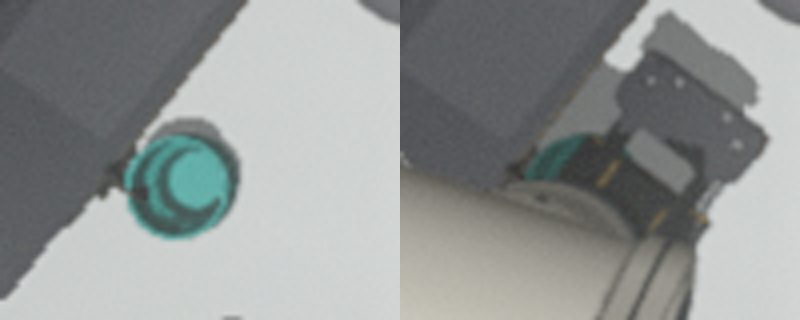

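The cup hasn't moved. I'll retry step by step with pictures.

```bash
python3 - <<'E'
from h import *
a=-.657;c=np.array([.424,-.1005])
movel([.4028,-.1288,.11],v=.15);command_gripper(1.0)
movel([*c,.11],v=.15);A=snap("w5a")[2]
movel([*c,.036],v=.1,until_force=6);print(get_tcp_pos(),get_time())
B=snap("w5b")[2]
command_gripper(0.55);print(get_grip_width(),get_time());C=snap("w5c")[2]
cv2.imwrite("pics/z11.png",np.hstack([cv2.resize(x[100:340,130:430],(266,213)) for x in (A,B,C)])[:,:,::-1])
E
```

```text
[ 0.42428384 -0.10067476  0.03629242] 13.575
0.5482869139016484 14.4
```

View pics/z11.png

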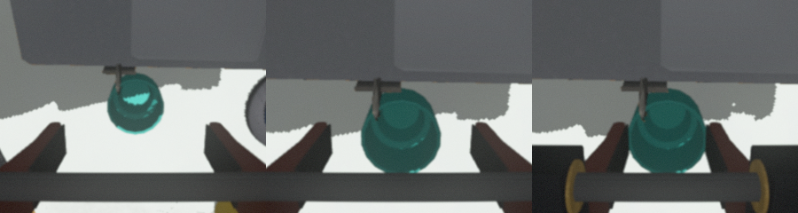

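```bash
python3 - <<'E'
import cv2
im=cv2.imread("pics/w5c.png")
cv2.imwrite("pics/z12.png",cv2.resize(im[130:330,150:410],None,fx=3,fy=3,interpolation=cv2.INTER_CUBIC))
E
```

```text
(no output)
```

View pics/z12.png

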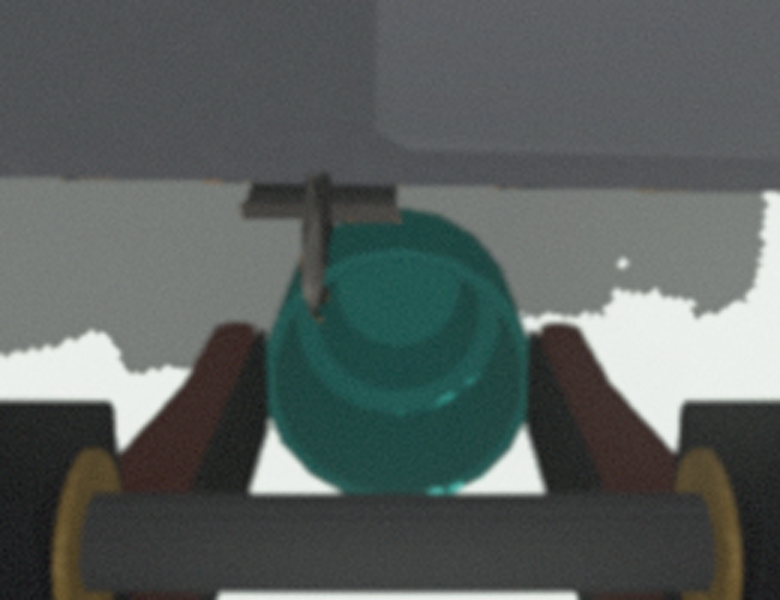

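```bash
python3 - <<'E'
from h import *
ims=[]
for g in (.5,.4):
    command_gripper(g);print(g,get_grip_width(),get_ft_force(),get_time());ims.append(snap(f"w6_{g}")[2])
wait(.5);print(get_grip_width())
ims.append(snap("s6","scene")[2])
z=[i[110:310,130:430] for i in ims[:2]]+[ims[2][300:400,250:400]]
cv2.imwrite("pics/z13.png",np.hstack([cv2.resize(x,(266,180)) for x in z])[:,:,::-1])
E
```

```text
0.5 0.4997960360069301 [ 0.28535778  1.01931373 -0.05231659] 14.7667
0.4 0.4004274676940004 [ 0.08057865 -1.05760705 -0.77180256] 15.2
0.3981947157945613
```

View pics/z13.png

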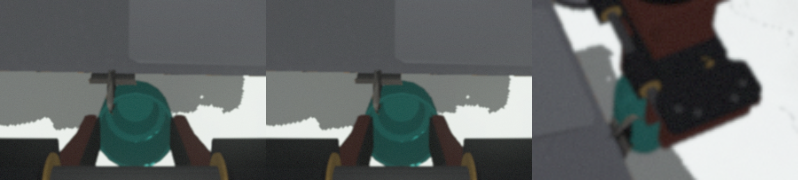

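```bash
python3 - <<'E'
from h import *
L=lambda n:np.load(f"pics/{n}.npy")
W=lambda n,px:("wrist",px,L(n)[:3],L(n)[3:])
o=[W("w1",(279,192.4)),W("w20",(282.2,178)),W("w21",(282.6,179.8)),W("w3",(281.5,192)),W("w5c",(282.3,247.3))]
t=("top",(160+135/3.8,170+403/3.8)); s=("scene",(270+225/5,325+140/5))
x,r=tri(o);print(x,np.round(r,4));x,r=tri(o+[t,s]);print(x,np.round(r,4));x,r=tri([t,s]);print(x,np.round(r,4))
# scene: finger tips & tcp
print(get_tcp_pos(),get_joint_pos())
s6=cv2.imread("pics/s6.png");cv2.imwrite("pics/z14.png",cv2.resize(s6[280:420,260:440],None,fx=4,fy=4,interpolation=cv2.INTER_CUBIC))
E
```

```text
[ 0.42319247 -0.10088889  0.0499533 ] [0.0005 0.0015 0.0007 0.0007 0.0009]
[ 0.42365212 -0.1014156   0.05438078] [0.0014 0.0006 0.001  0.0012 0.0027 0.0024 0.0033]
[ 0.42382494 -0.10413938  0.05628785] [0.0002 0.0002]
[ 0.42405217 -0.10050987  0.03601009] [-2.60042538e-01  4.29560169e-01  2.13161026e+00  1.26684146e-05
  5.80353283e-01  3.96979988e-01]
```

View pics/z14.png

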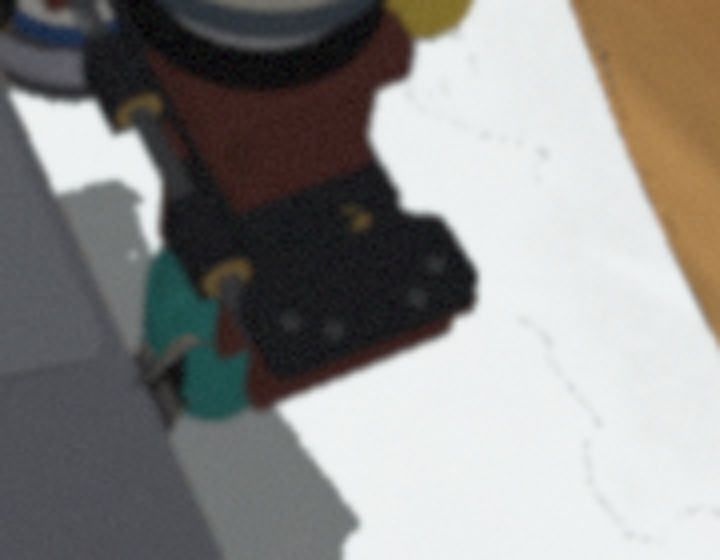

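```bash
cat >> h.py <<'E'
def proj(n,P,*a):
    M=np.linalg.inv(T(n,*a));c=(np.atleast_2d(P)@M[:3,:3].T+M[:3,3])*[1,-1,-1];i=camera_info(n)
    return cv2.projectPoints(c,np.zeros(3),np.zeros(3),np.array(i['intrinsics']),np.array(i['dist']))[0].reshape(-1,2)
E
python3 - <<'E'
from h import *
p=np.array(get_tcp_pos());u=np.array([.79,-.61,0]);v=np.array([.61,.79,0])
for s in (-1,1):
    for g in (0.0175,.030):
        for w in (-.01,.01): print(s,g,w,((proj("scene",p+s*g*u+w*v)-[260,280])*4).round(0))
# cup outline predicted in scene from ground z=0 & rim
th=np.linspace(0,2*np.pi,13)[:-1]
for z,r in((.066,.026),(0,.018)):
    q=(proj("scene",np.c_[.424+r*np.cos(th),-.101+r*np.sin(th),np.full(12,z)])-[280,320])*6;print(z,q.min(0).round(),q.max(0).round())
    q=(proj("top",np.c_[.424+r*np.cos(th),-.101+r*np.sin(th),np.full(12,z)])-[160,170])*3.8;print(z,q.min(0).round(),q.max(0).round())
E
```

```text
-1 0.0175 -0.01 [[259. 360.]]
-1 0.0175 0.01 [[208. 381.]]
-1 0.03 -0.01 [[275. 390.]]
-1 0.03 0.01 [[223. 411.]]
1 0.0175 -0.01 [[216. 278.]]
1 0.0175 0.01 [[165. 298.]]
1 0.03 -0.01 [[201. 250.]]
1 0.03 0.01 [[151. 269.]]
0.066 [92. 88.] [321. 291.]
0.066 [ 76. 354.] [175. 454.]
0 [117. 257.] [265. 392.]
0 [116. 362.] [180. 427.]
```

The fingers read 35 mm with the cup visibly between them, so nothing stops them at this height. I'll try gripping lower, watching force.

```bash
python3 - <<'E'
from h import *
command_gripper(1.0)
p=get_tcp_pos()
print(movel([.4255,-.0985,.016],v=.06,until_force=6),get_tcp_pos(),get_ft_force())
command_gripper(.4);print(get_grip_width(),get_ft_force(),get_time())
a=snap("w7")[2];b=snap("s7","scene")[2]
cv2.imwrite("pics/z15.png",np.hstack([cv2.resize(a[110:310,130:430],(400,267)),cv2.resize(b[280:410,240:435],(400,267))])[:,:,::-1])
E
```

```text
False [ 0.4250629  -0.09832631  0.01544424] [ 1.14451781 -0.18572495  0.06949321]
0.5863463006117599 [-0.40001059 -0.82965009  1.93006693] 17.8833
```

View pics/z15.png

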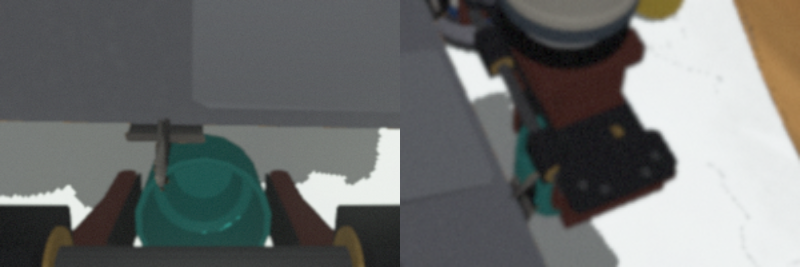

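Gripped now: width 0.586 corresponds to 51.6 mm, the collar diameter. Next I'll slide it clear of the hook and lift.

```bash
python3 - <<'E'
from h import *
p=np.array(get_tcp_pos());e=p+[-.61*.03,-.79*.03,0]
print("slide",movel(e,v=.04,until_force=6),get_tcp_pos(),get_ft_force(),get_grip_width())
print("lift",movel([e[0],e[1],.15],v=.12,until_force=10),get_tcp_pos(),get_ft_force(),get_grip_width(),get_time())
a=snap("w8")[2];b=snap("s8","scene")[2];c=snap("t8","top")[2]
cv2.imwrite("pics/z16.png",np.hstack([cv2.resize(a,(400,300)),cv2.resize(b[120:420,160:560],(400,300))])[:,:,::-1])
E
```

```text
slide True [ 0.42528608 -0.09923276  0.01628114] [0.60079386 2.41919378 4.08626804] 0.5850441914491389
lift False [ 0.40689555 -0.12203325  0.14944608] [-0.23362338 -0.34633254 -0.41776062] 0.5809315407361655 19.5083
```

View pics/z16.png

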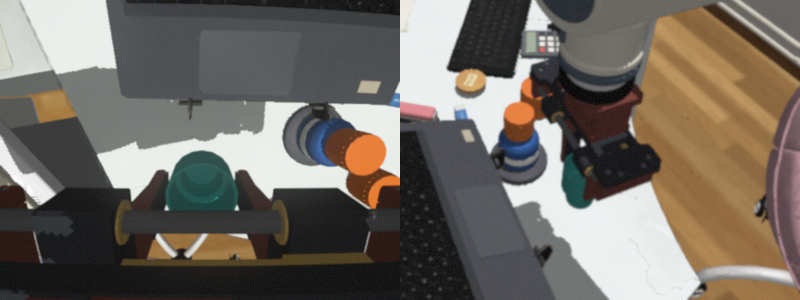

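The cup is in hand and clear of the hook. I'll check its offset and tilt in the tool frame, and measure the grey rim.

```bash
python3 - <<'E'
from h import *
a=cv2.imread("pics/w8.png")[190:320,200:360];b=cv2.imread("pics/s8.png")[250:350,300:420]
cv2.imwrite("pics/z17.png",np.hstack([cv2.resize(a,None,fx=2.5,fy=2.5,interpolation=cv2.INTER_CUBIC)[:325],cv2.resize(b,(390,325),interpolation=cv2.INTER_CUBIC)]))
c=cv2.imread("pics/top0.png")[230:280,310:370];d=cv2.imread("pics/scene0.png")[190:250,340:412]
cv2.imwrite("pics/z18.png",np.hstack([cv2.resize(c,(400,333),interpolation=cv2.INTER_CUBIC),cv2.resize(d,(400,333),interpolation=cv2.INTER_CUBIC)]))
E
```

```text
(no output)
```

View pics/z17.png

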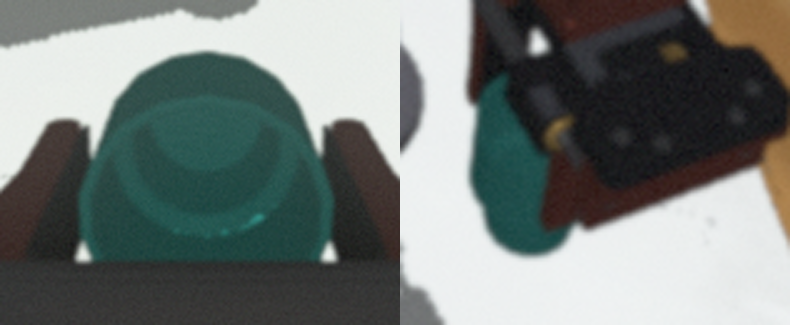

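View pics/z18.png

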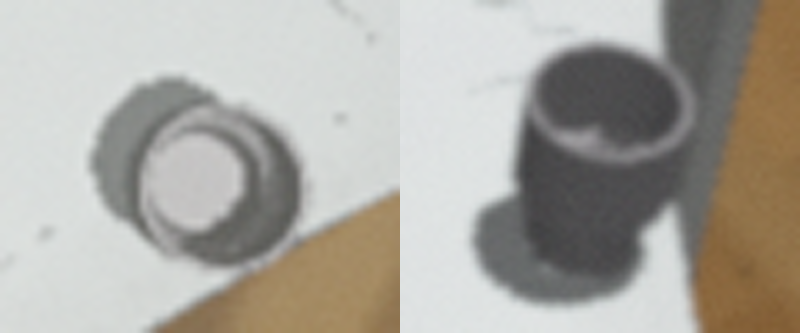

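```bash
python3 - <<'E'
from h import *
x,r=tri([("top",(343,257.6)),("scene",(378,208.5))]);print("grey tri",x,r)
print(onplane("top",[(343,257.6)],.066),onplane("scene",[(378,208.5)],.066))
M=np.array(camera_info("wrist")["tool_from_camera"])
for row in (270,275,280):
  for dep in (.155,.16):
    print(row,dep,M[:3,:3]@(und("wrist",[(282,row)])[0]*dep)+M[:3,3])
E
```

```text
grey tri [ 0.45359494 -0.40159821  0.06215823] [np.float64(0.0006814661193362609), np.float64(0.0006814661193362692)]
[[ 0.45438775 -0.40079316  0.066     ]] [[ 0.45201917 -0.39809703  0.066     ]]
270 0.155 [-0.00105341 -0.00117351 -0.0489228 ]
270 0.16 [-0.00105989  0.00097311 -0.04431018]
275 0.155 [-0.00105295  0.00125661 -0.04954245]
275 0.16 [-0.00105941  0.00348162 -0.04494981]
280 0.155 [-0.00105248  0.00368899 -0.05016267]
280 0.16 [-0.00105893  0.00599247 -0.04559004]
```

Offset in hand is only 1–2 mm and the cup is upright. Now to hover over the grey cup at (0.4535,-0.400) and check.

```bash
python3 - <<'E'
from h import *
a=-.657
movel([.4553,-.400,.15],v=.2);movel([.4553,-.400,.105],v=.12)
print(get_tcp_pos(),get_grip_width(),get_time())
A=snap("w9")[2];b=snap("s9","scene")[2]
cv2.imwrite("pics/z19.png",np.hstack([cv2.resize(A[140:320,180:400],(400,327),interpolation=cv2.INTER_CUBIC),cv2.resize(b[130:260,310:470],(400,327),interpolation=cv2.INTER_CUBIC)])[:,:,::-1])
E
```

```text
[ 0.45540267 -0.39977516  0.10501792] 0.585876282215898 21.7417
```

View pics/z19.png

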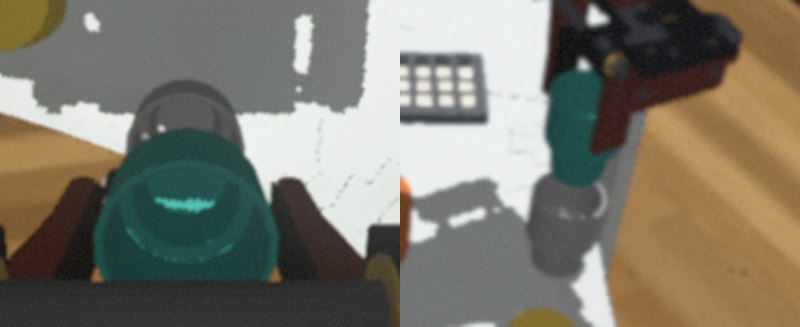

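Grey and teal are laterally aligned in both views. Descending under force watch.

```bash
python3 - <<'E'
from h import *
r=movel([.4553,-.400,.050],v=.04,until_force=5);print(r,get_tcp_pos(),get_ft_force(),get_grip_width(),get_time())
A=snap("w10")[2];b=snap("s10","scene")[2]
cv2.imwrite("pics/z20.png",np.hstack([cv2.resize(A[140:320,180:400],(400,327),interpolation=cv2.INTER_CUBIC),cv2.resize(b[130:260,310:470],(400,327),interpolation=cv2.INTER_CUBIC)])[:,:,::-1])
E
```

```text
True [ 0.45535729 -0.40025809  0.05515668] [-0.60192512 -0.17092606  6.30123114] 0.5811436484929462 22.975
```

View pics/z20.png

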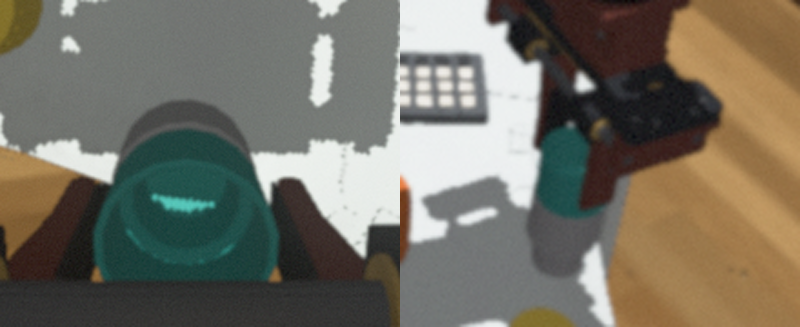

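Contact came at z=0.0552, as expected for seated. Releasing, retreating and checking.

```bash
python3 - <<'E'
from h import *
command_gripper(1.0);p=get_tcp_pos();movel([p[0],p[1],.16],v=.12)
move_pose([.548,-.2235,.21],Q(-.657));print(get_tcp_pos(),get_time(),get_joint_pos()[5])
A=snap("w11")[2];b=snap("s11","scene")[2];c=snap("t11","top")[2]
cv2.imwrite("pics/z21.png",np.hstack([cv2.resize(A,(400,300)),cv2.resize(b[120:420,160:560],(400,300))])[:,:,::-1])
cv2.imwrite("pics/z22.png",cv2.resize(c[170:310,160:370,::-1],None,fx=3.8,fy=3.8,interpolation=cv2.INTER_CUBIC))
E
```

```text
[ 0.5474086  -0.22402386  0.2093055 ] 25.675 0.24879133643421067
```

View pics/z21.png

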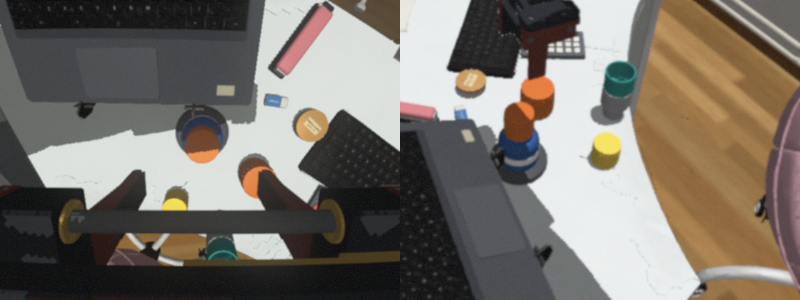

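View pics/z22.png

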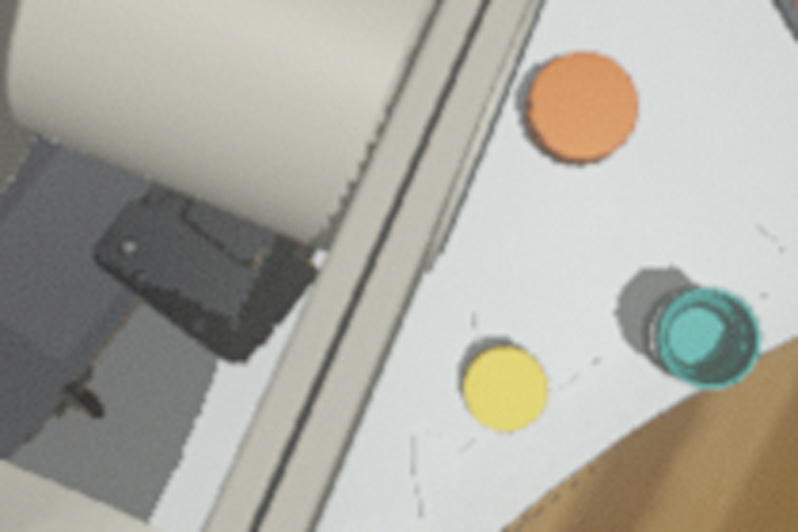

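The stack is nested and upright: teal on grey at (615,80–105) in the scene crop. Now I'll refine the cap centre and grip with checks.

```bash
python3 - <<'E'
from h import *
print(tri([("top",(252.3,211.1)),("scene",(279.5,232.9))]),onplane("scene",[(279.5,232.9)],.122))
im=cv2.imread("pics/w11.png")[:,:,::-1].copy();d=np.load("pics/w11.npy")
for c in blobs(im,(3,90,40),(20,255,255)):
    h=cv2.convexHull(c).reshape(-1,2);b=cv2.boundingRect(c)
    if abs(b[0]+b[2]/2-284)<20:
        lo=h[h[:,1]>b[1]+b[3]*.55]; print(b,circ(onplane("wrist",lo,.122,d[:3],d[3:])))
cv2.imwrite("pics/z23.png",cv2.resize(im[130:250,220:350,::-1],None,fx=5,fy=5,interpolation=cv2.INTER_CUBIC))
E
```

```text
(array([ 0.5477455 , -0.22413666,  0.11967467]), [np.float64(0.00029825067634412167), np.float64(0.00029825067634405434)]) [[ 0.54703744 -0.22222224  0.122     ]]
(259, 176, 48, 53) (array([ 0.54865339, -0.22139261]), np.float64(0.022429133719069006))
```

View pics/z23.png

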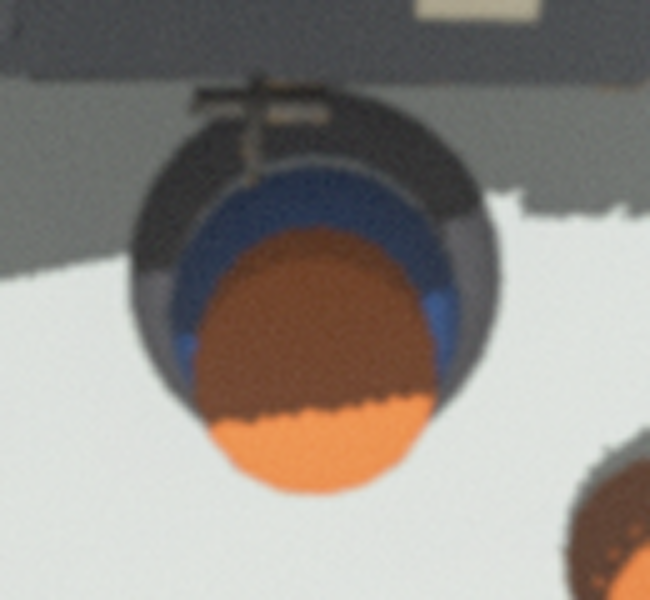

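```bash
python3 - <<'E'
from h import *
c=[.5480,-.2235]
print(movel([*c,.080],v=.12,until_force=6),get_tcp_pos(),get_ft_force(),get_ft_torque())
command_gripper(.45);print(get_grip_width(),get_ft_force(),get_ft_torque(),get_time())
A=snap("w12")[2];b=snap("s12","scene")[2]
cv2.imwrite("pics/z24.png",np.hstack([cv2.resize(A[140:320,180:400],(400,327),interpolation=cv2.INTER_CUBIC),cv2.resize(b[170:310,200:370],(400,327),interpolation=cv2.INTER_CUBIC)])[:,:,::-1])
E
```

```text
False [ 0.54860138 -0.22375641  0.08075708] [-0.4135095   0.40240982 -0.54700938] [ 0.00792488 -0.02904121 -0.03165195]
0.5157704092835399 [0.11843485 0.17903237 0.82926609] [-0.02834162 -0.03073374 -0.00459861] 27.8
```

View pics/z24.png

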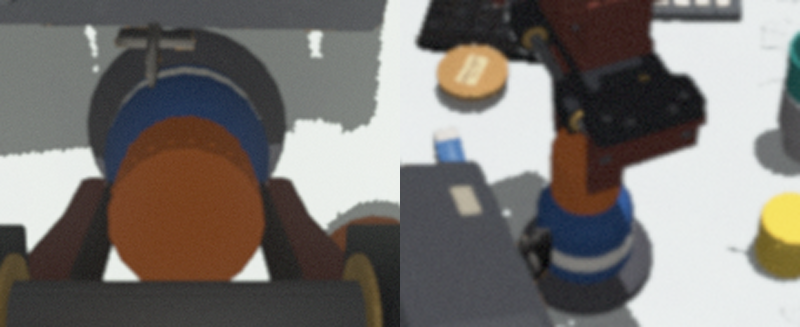

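Cap gripped at 45.4 mm. Now I'll turn in small steps, watching the moment about z, anticlockwise first.

```bash
cat >> h.py <<'E'
def turn(total,step,lim=.3):
    q=np.array(get_joint_pos());b=get_ft_torque()[2];done=0
    n=int(round(abs(total)/step));s=np.sign(total)*np.deg2rad(step);w=get_grip_width()
    for k in range(n):
        q[5]-=s;movej(q);t=get_ft_torque()[2]-b
        if k%4==0 or abs(t)>lim*.5: print(round((k+1)*step,1),round(t,3),round(get_time(),2))
        if abs(t)>lim: 
            q[5]+=s;movej(q);print("STOP",get_ft_torque()[2]-b);return False,(k+1)*step
    return True,n*step
E
python3 - <<'E'
from h import *
print(turn(6,2))
E
```

```text
2 0.018 28.15
(True, 6)
```

```bash
python3 - <<'E'
from h import *
print(get_time());print(turn(48,2),get_time(),get_grip_width(),np.rad2deg(get_joint_pos()[5]))
E
```

```text
28.65
2 -0.018 28.9
10 -0.011 29.9
18 -0.009 30.9
26 -0.023 31.9
32 -0.417 32.65
STOP -0.153513164726731
(False, 32) 32.9 0.5136078595790842 -21.625296468951838
```

It met a stop about 38° anticlockwise (0.4 N m), and I backed off. Now the other way.

```bash
python3 - <<'E'
from h import *
q=np.array(get_joint_pos());q[5]+=np.deg2rad(32);movej(q);print(get_ft_torque(),get_time())
print(turn(-62,3),get_time(),get_grip_width(),np.rad2deg(get_joint_pos()[5]),get_tcp_pos(),get_ft_torque())
E
```

```text
[0.18214397 0.26989106 0.04867996] 33.4917
3 -0.091 33.74
15 -0.065 34.74
27 -0.033 35.74
39 -0.032 36.74
51 -0.07 37.74
63 -0.046 38.74
(True, 63) 38.7417 0.514067655328284 73.05001075407677 [ 0.54745706 -0.22306206  0.08001003] [ 0.08894703 -0.20733637  0.00226396]
```

```bash
python3 - <<'E'
from h import *
p=np.array(get_tcp_pos());r=movel(p+[0,0,.012],v=.03,until_force=5);print(r,get_tcp_pos(),get_ft_force(),get_grip_width())
if not r: print(movel(p+[0,0,.08],v=.08,until_force=6),get_tcp_pos(),get_ft_force(),get_grip_width(),get_time())
b=snap("s13","scene")[2];c=snap("w13")[2]
cv2.imwrite("pics/z25.png",np.hstack([cv2.resize(c,(400,300)),cv2.resize(b[120:420,160:560],(400,300))])[:,:,::-1])
E
```

```text
False [ 0.54730028 -0.22310922  0.09215105] [ 0.21747176 -0.35095662 -0.62321506] 0.5123090441740269
False [ 0.54705608 -0.22290639  0.15952207] [ 0.01406944 -0.20328529 -0.45366014] 0.5095744087691073 40.2917
```

View pics/z25.png

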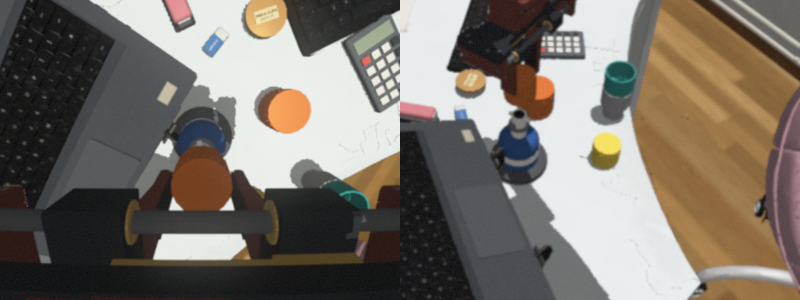

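The cap is off and held 8 cm up. The neck is bare, the stack is standing, and the tin and eraser haven't moved. Handing in.

```bash
python3 - <<'E'
from h import *
wait(.5);print(get_tcp_pos(),get_grip_width(),get_ft_force(),get_time());job_done()
E
```

```text
[ 0.54747703 -0.22307363  0.16000899] 0.5172148473919751 [ 0.22044489 -0.16196373 -0.5871363 ] 40.8917
the job is handed in; nothing more can be done
```

The teal cup is nested in the grey one. The clip canister is open, with the cap held about 8 cm above its seat. I handed the job in at about 41 s of the 58 s allowed; the hand-in gave no verdict.

- **Teal cup:** My first grip, with the fingertips 36 mm above the desk, closed without catching the cup, and I never found out why. Gripping 20 mm lower worked. A laptop-stand hook overhung the rim, and sliding the cup clear tripped the 6 N limit at once. I then lifted it diagonally and it came free.
- **Nesting:** The cup met contact at z = 0.055 m, the height expected for seated. The last pictures show the two cups as one upright stack.
- **Cap:** Turning it anticlockwise, I met a stop at about 38° (0.4 N m, well under the 1.2 N m slip) and backed off. Turned about 59° clockwise from its start with almost no torque, it lifted off freely. The final grip width is 45.5 mm on the 46 mm cap.
- **Judged only by eye:** The cap looks level, and the clip tin and eraser look undisturbed. I had no way to read the canister's own angle, so I only inferred from the low torque that it did not turn.

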